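# Refit the bottling machine's valve bay and hang its guard door

## Robot

A 7-joint arm with a two-finger parallel gripper is mounted at the origin on the work surface. World frame = base frame: x ahead of the robot, y to its left, z up, the work surface at z = 0. Lengths are in m, angles in rad, forces in N, time in s.
With the tool pointing down it reaches from about 0.425 to 0.8 m from the base axis. Payload 8.3 kg.
Tool frame: the origin (TCP) lies between the finger pads; the fingertips stand 11 mm ahead of it and the grasp point (between the pads) lies 8 mm behind it; z points along the fingers, y is the line along which they close (so a half turn about z gives the same grasp; the last joint's range is limited). The gripper opens to 85 mm and grips with 20 to 120 N. Pads are 22 mm wide; open, the fingers measure 114 mm over their backs; the gripper's body (76 mm by 85 mm) begins 54 mm behind the grasp point. The pads swing forward as they close: fully open they stand 13 mm farther back than shut.
Start: joints at [-1.258, 0.383, 0.016, 1.37, -0.006, 1.388, -0.046], TCP at [0.229, 0.581, 0.242] pointing down, gripper open.
Joint ranges: [-2.95, 2.95], [-0.25, 2.06], [-1.52, 1.56], [0.18, 2.33], [-1.44, 4.58], [0.02, 2.06], [-3.01, 3.01]. Speed limits (rad/s): [2.39, 2.39, 3.01, 3.01, 3.14, 3.14, 3.14].

## Interface

Orientations are given as a unit quaternion [x, y, z, w].
In Python, from workcell import * gives the robot as it stands. The module is installed in compiled form; this text tells all that it offers. Calls block until the motion is done:
- reach(position, orientation): joint-space move of the TCP to a pose.
- move_straight(position, attitude=None, v=0.15): straight line of the TCP; attitude=None keeps the orientation; v is the mean speed in m/s.
- set_joints(angles): joint-space move.
- let_go() and grab(f_grip=None): open the fingers fully, or close them until they stop; f_grip is the grip in N (None keeps the last).
- dwell(seconds).
- ik(position, orientation): joint angles nearest the present ones, or None.
- capture(name): name is "side" or "top" or "wrist"; returns the picture (384x512x3 uint8, red, green, blue); there is no depth.
- camera_info(name): a dict with "fx", "fy", "cx", "cy" (pixels), "position" and "orientation" of the camera in the world. Camera axes: x right, y up, looking along -z (the intrinsics and any distortion apply to the point x, -y, -z); pixel columns grow to the right and rows downward; lengths in m; the calibration is good to about 2 mm. A picture is of the moment at which its call begins: read the wrist's pose just before it. camera_info takes no time and is no camera call; for the wrist camera it gives the pose at the moment of the call.
A pose or a line that the arm cannot do raises PlanningError and nothing moves.
- hand_in(): hands the job in; it is judged then, once.
Readings, each from a call of its own:
- read_time_s(): time.
- read_q(): joint angles.
- read_qvel(): joint speeds.
- read_joint_torque(): joint torques, N m.
- read_eef_pos(): TCP position.
- read_tcp_rot(): TCP orientation.
- read_contact_force(): force on the tool from outside, world axes, zero at the start.
- read_torque(): the same for the moment, N m.
- read_grip_width(): finger opening in m.
- read_finger_force(): force on a finger pad.
Only numpy, scipy, OpenCV 4.12 (cv2) and the standard library are available. Lean on these libraries where they do the work, as an engineer would, in place of code of your own. Each camera call takes 0.05 s, during which the arm holds its last target. There are 200 camera calls.

## Task

Get the bottling machine's valve bay ready again: set every valve housing with a round disc tag fully down into a pocket of the bay and every housing with a cross tag fully down into a pocket of the grey reject tray, one to a pocket. Then lift the guard door out of its wooden stand, lower both its knuckles all the way onto the bay's two hinge pins with the door standing open, and swing it shut against its stop under the keeper. Do not knock over the bottles, the cup or the jar, and leave everything in place and at rest.

Things in the scene. Friction and masses are not known exactly. Their poses are not given: they have to be found in the camera images.
- bay: valve bay, fixed: dark steel plate 175 x 355 x 8 mm with three black-rimmed pockets in a row. Origin at table height below the middle of the shut door; x into the bay, away from the robot (pocket centres at x = 85 mm), y along the shut door, z up. Hinge post 20 mm square, 158 mm high, at y = 177 mm; the hinge pins are at x = 0, y = 120 mm. Stop post 20 mm square at x = 10, y = -137 mm
- nest1 (a point): centre of the floor of the first (nearest the hinge post) of the bay's three pockets, 8 mm above the table; axes as the bay. Pockets: 77 (bay x) x 45 (bay y) mm inside, rim 6 mm high and 5 mm thick, 75 mm apart. A housing sits in one lengthwise along bay x, either way round, its underside on the floor
- nest2 (a point): centre of the floor of the middle one of the bay's three pockets, 8 mm above the table; axes as the bay
- nest3 (a point): centre of the floor of the third (nearest the stop post) of the bay's three pockets, 8 mm above the table; axes as the bay
- pin_lower (a point): foot of the lower hinge pin, on the pin's upright axis and on top of its bracket, 65 mm above the table. Pin 8.5 mm thick, 22 mm high, the last 5 mm tapered. Brackets are 8 mm thick, 18 mm wide and reach from the post to 10 mm past the pin's axis
- pin_upper (a point): foot of the upper hinge pin, a like pin on the same axis, 85 mm above the lower; 77 mm of room between the lower bracket's top and this one's underside
- stop (a point): where the door's free edge (door_edge) is when shut: bay x = 0, y = -110, z = 105 mm. A rubber pad on the stop post is just behind it; on the post a keeper plate (underside 183, top 191 mm up; bay y -147 to -90, x -12 to 20 mm) hangs 8 mm over the shut door's corner, so the door must be hung standing open towards bay -x and swung shut under it
- tray: grey reject tray, fixed, plate 110 (x) x 150 (y) x 8 mm with two pockets just like the bay's, side by side in y. Origin at the centre of the underside
- reject_nest1 (a point): centre of the floor of the tray's pocket on its +y side, 8 mm up. Housings sit lengthwise along the tray's x, either way round
- reject_nest2 (a point): centre of the floor of the tray's other pocket, 75 mm from the first
- stand: wooden stand, fixed, 170 (x) x 70 (y) mm; the door waits upright in its slot (13 mm wide, along x, floor 12 mm, rails to 55 mm above the table). Origin at the centre of the underside
- door: guard door, clear panel in steel frame, 0.4 to 0.65 kg. Origin on the knuckles' axis at the lower one's foot; x along the panel to the free edge, z up. Panel x 20 to 230, z -30 to 110 mm, 10 mm thick. Black grip block on its top: 70 (x) x 16 (y) mm, centre x = 120, z 110 to 152 mm, over the balance point. Hung, it swings freely; shut, its x points along bay -y; opening turns it towards bay -x
- knuckle_lower (a point): foot of the lower knuckle's bore, on its axis (the door's origin). Knuckles are upright steel tubes, 20 mm outside, 12 mm bore, 24 mm long; hung, their feet rest on the brackets at the pins' feet
- knuckle_upper (a point): foot of the upper knuckle's bore, 85 mm above the lower one
- door_edge (a point): middle of the door's free edge: door x = 230, y = 0, z = 40 mm
- pass1: brass valve housing, block 70 (x) x 38 (y) x 44 (z) mm, a 20 mm pipe stub (axis 26 mm up) standing 10 mm out of each end; 0.2 to 0.42 kg. On its top a 3 mm thick white tag: a round disc 34 mm across: passed. Origin at the centre of the underside, z up. May be absent
- pass2: brass valve housing, block 70 (x) x 38 (y) x 44 (z) mm, a 20 mm pipe stub (axis 26 mm up) standing 10 mm out of each end; 0.2 to 0.42 kg. On its top a 3 mm thick white tag: a round disc 34 mm across: passed. Origin at the centre of the underside, z up. May be absent
- pass3: brass valve housing, block 70 (x) x 38 (y) x 44 (z) mm, a 20 mm pipe stub (axis 26 mm up) standing 10 mm out of each end; 0.2 to 0.42 kg. On its top a 3 mm thick white tag: a round disc 34 mm across: passed. Origin at the centre of the underside, z up. May be absent
- reject1: brass valve housing, block 70 (x) x 38 (y) x 44 (z) mm, a 20 mm pipe stub (axis 26 mm up) standing 10 mm out of each end; 0.2 to 0.42 kg. On its top a 3 mm thick white tag: a diagonal cross with 46 mm arms: rejected. Origin at the centre of the underside, z up. May be absent
- reject2: brass valve housing, block 70 (x) x 38 (y) x 44 (z) mm, a 20 mm pipe stub (axis 26 mm up) standing 10 mm out of each end; 0.2 to 0.42 kg. On its top a 3 mm thick white tag: a diagonal cross with 46 mm arms: rejected. Origin at the centre of the underside, z up. May be absent
- bottle1: full amber bottle, 72 mm across, about 200 mm high, upright; a bystander. Origin under its centre
- bottle2: full amber bottle, 72 mm across, about 200 mm high, upright; a bystander. Origin under its centre
- cup: copper measuring cup, 72 mm across, 85 mm high, upright; a bystander. Origin under its centre
- jar: closed glass jar, 60 mm across, 75 mm high, upright; a bystander. Origin under its centre
Mind the look-alikes: they are no part of the job. Of the things shaped like the tray, the grey one is meant.

How it is judged:
By the outcome, as a careful person would: the job done as asked, in the order asked, and still so for the second after the job is handed in, with the robot touching nothing.
Of pass1, pass2, pass3 only 2 to 3 are there at a start; the rules pass over those that are not, and their reading is None.
Of reject1, reject2 only 1 to 2 are there at a start; the rules pass over those that are not, and their reading is None.
At some moment in a run one of pass1, pass2, pass3, reject1, reject2 may be knocked a few centimetres aside while the robot is not near it.
It also fails if it takes over 210 s, if anything falls off the work surface, if the arm or the gripper's body presses on something with over 40 N, if the wrist force passes 120 N, or if a joint passes its speed limit or range.

## Working session

There is one attempt and no reset: what is moved stays moved. The work goes in short steps, each a Python script; the robot and the scene stay as the last script left them, time stands still between calls to the robot, and variables do not carry over. Pictures are saved under pics/ and viewed, at most 16 in all, crops included, and the job is handed in when it is done.

```bash
mkdir -p pics
python3 - <<'E'
from workcell import *
import cv2
for n in ["top","side"]:
    im=capture(n); cv2.imwrite(f"pics/{n}0.png",im[:,:,::-1]); 
    cv2.imwrite(f"pics/{n}0b.png",cv2.resize(im[:,:,::-1],(800,600),interpolation=cv2.INTER_CUBIC)); print(n,camera_info(n))
print(camera_info("wrist"),read_eef_pos(),read_tcp_rot(),read_time_s())
E
```

```text
top {'fx': 351.32260924134033, 'fy': 351.32260924134033, 'cx': 251.86444896831918, 'cy': 190.85251283030115, 'position': array([ 0.36998917, -0.05516447,  1.07352936]), 'orientation': array([-0.03628269,  0.04625875,  0.7158222 , -0.69580333])}
side {'fx': 488.6838722354215, 'fy': 488.6838722354215, 'cx': 250.08058396789062, 'cy': 186.45763559632755, 'position': array([-0.18625893, -0.72458876,  1.09332474]), 'orientation': array([ 0.34579032, -0.13987655, -0.35189478,  0.85850665])}
{'fx': 278.8874858897946, 'fy': 278.8874858897946, 'cx': 252.10499663957177, 'cy': 192.61716962789478, 'position': array([0.16791629, 0.60605352, 0.37344361]), 'orientation': array([-0.10776431, -0.07215883,  0.55748971,  0.81999096])} [0.22920641 0.58098927 0.24135976] [ 1.86765367e-01  9.82404142e-01 -8.81742005e-04 -1.48061313e-04] 0.1
```

View pics/top0b.png

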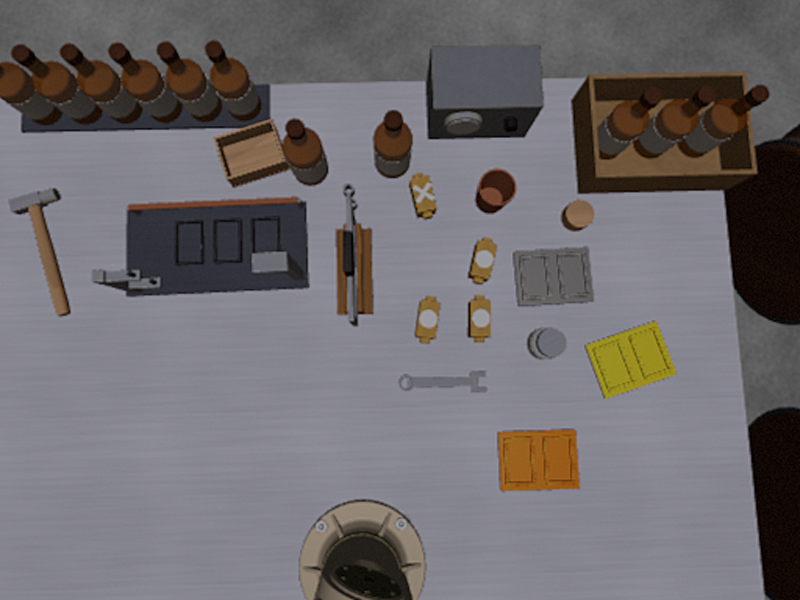

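View pics/side0b.png

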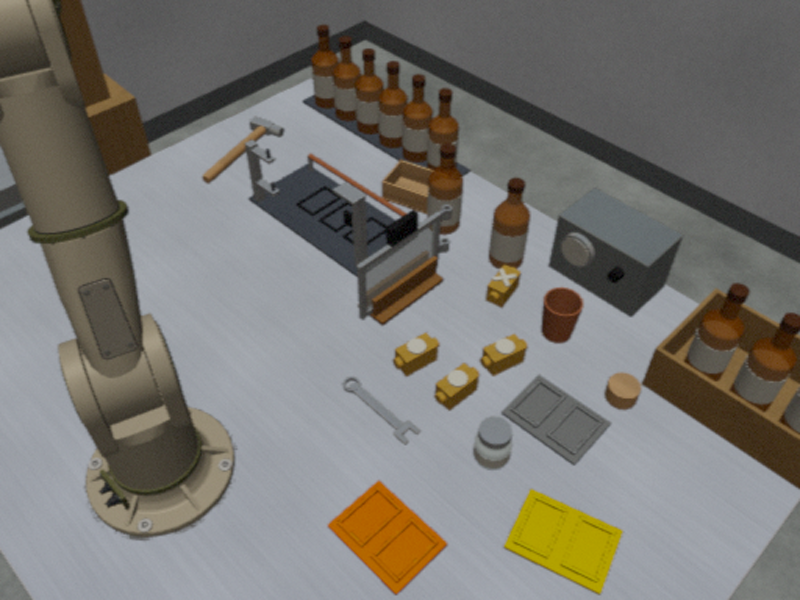

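The top view shows three disc housings at about (428,320), (480,318) and (484,260), and one cross housing at (424,195). The grey tray is at (553,276), and the door in its stand at (352,265) has its knuckles on the far side. The bay is at (217,248) with its pins on the left at (130,278). The side view agrees.

```bash
cat > h.py <<'E'
from workcell import *
import numpy as np, cv2
from scipy.spatial.transform import Rotation as R
def ray(info,uv):
    u,v=uv; d=np.array([(u-info['cx'])/info['fx'],-(v-info['cy'])/info['fy'],-1.])
    return np.array(info['position']),R.from_quat(info['orientation']).apply(d)
def onz(info,uv,z):
    p,d=ray(info,uv); return p+d*(z-p[2])/d[2]
def proj(info,P):
    c=R.from_quat(info['orientation']).inv().apply(np.asarray(P)-info['position'])
    return np.array([info['cx']+info['fx']*c[0]/-c[2],info['cy']-info['fy']*c[1]/-c[2]])
def tri(a,ua,b,ub):
    p,d=ray(a,ua);q,e=ray(b,ub);d/=np.linalg.norm(d);e/=np.linalg.norm(e)
    s=np.linalg.lstsq(np.c_[d,-e],q-p,rcond=None)[0]
    return (p+d*s[0]+q+e*s[1])/2,np.linalg.norm(p+d*s[0]-q-e*s[1])
def down(yaw):
    """tool pointing down; yaw = world angle of the closing line (tool y)"""
    y=np.array([np.cos(yaw),np.sin(yaw),0]);z=np.array([0,0,-1.]);x=np.cross(y,z)
    return R.from_matrix(np.c_[x,y,z]).as_quat()
def snap(n,f=None):
    i=camera_info(n); im=capture(n)
    if f: cv2.imwrite(f"pics/{f}.png",im[:,:,::-1])
    return i,im
def wrap(a,m=np.pi): return (a+m/2)%m-m/2
def housings(i,im,z=0.047,zb=0.044):
    """list of (tagcentre xy, yaw of long axis, 'disc'/'cross', tag solidity)"""
    h=cv2.cvtColor(im,cv2.COLOR_RGB2HSV)
    br=cv2.inRange(h,(15,110,90),(28,255,255))
    wh=cv2.inRange(h,(0,0,170),(179,60,255))
    out=[]
    both=cv2.morphologyEx(br,cv2.MORPH_CLOSE,np.ones((25,25)) if i['fx']<300 else np.ones((9,9)))
    cs,_=cv2.findContours(both,cv2.RETR_EXTERNAL,cv2.CHAIN_APPROX_NONE)
    for c in cs:
        if cv2.contourArea(c)<150: continue
        m=np.zeros(br.shape,np.uint8);cv2.drawContours(m,[cv2.convexHull(c)],-1,255,-1)
        ts,_=cv2.findContours(wh&m,cv2.RETR_EXTERNAL,cv2.CHAIN_APPROX_NONE)
        if not ts: continue
        t=max(ts,key=cv2.contourArea);
        if cv2.contourArea(t)<30: continue
        M=cv2.moments(t); uv=(M['m10']/M['m00'],M['m01']/M['m00'])
        sol=cv2.contourArea(t)/cv2.contourArea(cv2.convexHull(t))
        P=onz(i,uv,z)
        pts=np.array([onz(i,q[0],zb)[:2] for q in c])
        (cx,cy),(w,hh),a=cv2.minAreaRect(pts.astype(np.float32)*1000)
        yaw=np.radians(a if w>hh else a+90)
        out.append((P[:2].round(4),round(float(wrap(yaw)),3),round(sol,2),(round(w),round(hh)),np.round(uv,1)))
    return out
E
python3 - <<'E'
from h import *
i=camera_info('top');s=camera_info('side')
im=cv2.imread('pics/top0.png')[:,:,::-1]
for o in housings(i,im):print(o)
print('base proj',proj(i,[0,0,0])*1.5625)
w=camera_info('wrist');Rt=R.from_quat(read_tcp_rot());
print('cam in tool',Rt.inv().apply(w['position']-read_eef_pos()),(Rt.inv()*R.from_quat(w['orientation'])).as_matrix().round(3).tolist())
k=1/1.5625
def P(n,u,v,z): print(n,onz(i,(u*k,v*k),z)[:2].round(3))
for q in [(515,251),(590,248),(592,302),(520,305)]:P('tray',*q,.008)
for q in [(190,243),(228,241),(266,237)]:P('pocket',*q,.014)
P('stand a',338,228,.055);P('stand b',372,314,.055)
P('grip',348,252,.18)
for q in [(305,183),(393,175)]:P('bottle',*q,0.0)
P('cup',490,205,0);P('jar',545,345,0)
E
```

```text
base proj [362.54118011 563.56520014]
cam in tool [ 0.06620682  0.00058863 -0.13208765] [[-0.001, 0.966, 0.257], [1.0, 0.001, 0.0], [0.0, 0.257, -0.966]]
tray [ 0.582 -0.315]
tray [ 0.584 -0.465]
tray [ 0.477 -0.461]
tray [ 0.475 -0.319]
pocket [0.614 0.323]
pocket [0.616 0.249]
pocket [0.622 0.175]
stand a [0.626 0.03 ]
stand b [ 0.461 -0.03 ]
grip [0.554 0.004]
bottle [0.734 0.099]
bottle [ 0.747 -0.078]
cup [ 0.679 -0.272]
jar [ 0.395 -0.366]
```

Run:
```python
from h import *
im=cv2.imread('pics/top0.png')[:,:,::-1]
h=cv2.cvtColor(np.ascontiguousarray(im),cv2.COLOR_RGB2HSV)
k=1/1.5625
for n,u,v in [('tag',428,318),('brass',428,303),('brass',428,337),('tag',423,191),('brass',424,213),('brass',484,275),('table',460,350),('tray',553,300),('plate',160,240),('rim',190,222),('grip',349,252),('stand',367,270)]:
    print(n,h[int(v*k)-1:int(v*k)+2,int(u*k)-1:int(u*k)+2].reshape(-1,3).mean(0).round())
```

```text
tag [129.  10. 159.]
brass [ 19. 158. 134.]
brass [ 19. 161. 129.]
tag [101.   6. 155.]
brass [ 18. 171. 106.]
brass [ 19. 162. 125.]
table [121.  19. 143.]
tray [ 43.   8. 101.]
plate [116.  42.  58.]
rim [103.  45.  36.]
grip [73. 16. 34.]
stand [ 14. 155.  96.]
```

```bash
sed -i 's/(15,110,90),(28,255,255)/(16,110,70),(24,255,255)/; s/(0,0,170),(179,60,255)/(0,0,115),(179,70,255)/; s/cv2.contourArea(c)<150: /not 250<cv2.contourArea(c)<(12000 if i["fx"]<300 else 700): /; s/cv2.drawContours(m,\[cv2.convexHull(c)\],-1,255,-1)/cv2.drawContours(m,[c],-1,255,-1);m=cv2.erode(m,np.ones((3,3)))/' h.py
python3 - <<'E'
from h import *
for n in ['top','side']:
    i=camera_info(n); im=np.ascontiguousarray(cv2.imread(f'pics/{n}0.png')[:,:,::-1])
    for o in housings(i,im):print(n,o)
# look at bay from above, and at tray
q=down(-np.pi/2)
reach([0.54,0.26,0.32],q); snap('wrist','w_bay')
print(camera_info('wrist'))
reach([0.50,-0.39,0.30],q); snap('wrist','w_tray');print(camera_info('wrist'))
print(read_time_s())
a=cv2.imread('pics/w_bay.png');b=cv2.imread('pics/w_tray.png')
cv2.imwrite('pics/c1.png',cv2.resize(a,(800,600)))
cv2.imwrite('pics/c2.png',cv2.resize(b,(800,600)))
E
```

```text
top (array([ 0.4508, -0.1336]), -0.162, 0.96, (37, 86), array([273.4, 203.6]))
top (array([ 0.4489, -0.2327]), -0.121, 0.98, (44, 198), array([307.2, 203.3]))
top (array([ 0.6939, -0.1315]), 0.202, 0.54, (88, 37), array([269.8, 123.2]))
side (array([ 0.4516, -0.1377]), -0.172, 0.75, (58, 90), array([267. , 222.3]))
side (array([ 0.699 , -0.1327]), 0.402, 0.53, (114, 48), array([322.9, 176.9]))
{'fx': 278.8874858897946, 'fy': 278.8874858897946, 'cx': 252.10499663957177, 'cy': 192.61716962789478, 'position': array([0.6037306 , 0.26249688, 0.45159016]), 'orientation': array([-0.09244233,  0.09244934, -0.70028215,  0.70179231])}
{'fx': 278.8874858897946, 'fy': 278.8874858897946, 'cx': 252.10499663957177, 'cy': 192.61716962789478, 'position': array([ 0.56527663, -0.38779339,  0.43198281]), 'orientation': array([-0.09194037,  0.09227829, -0.70067042,  0.70149315])}
4.1833
```

View pics/c1.png

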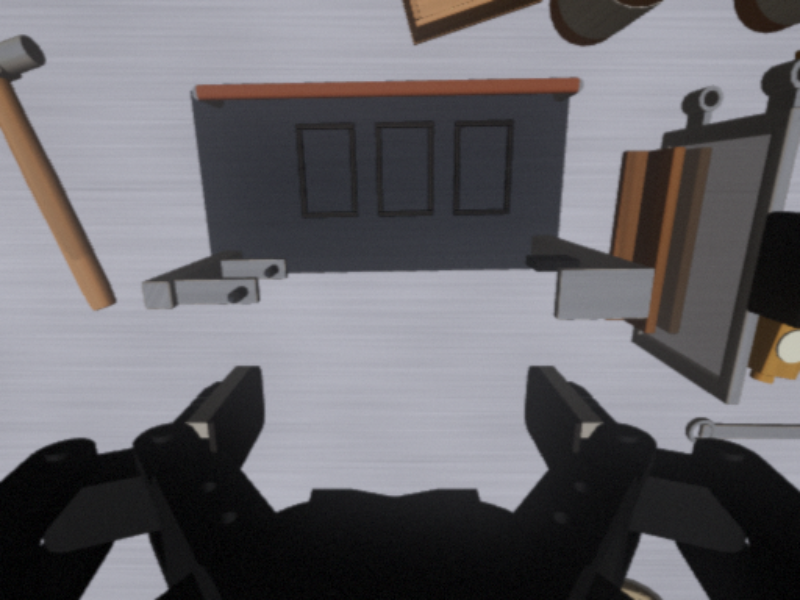

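View pics/c2.png

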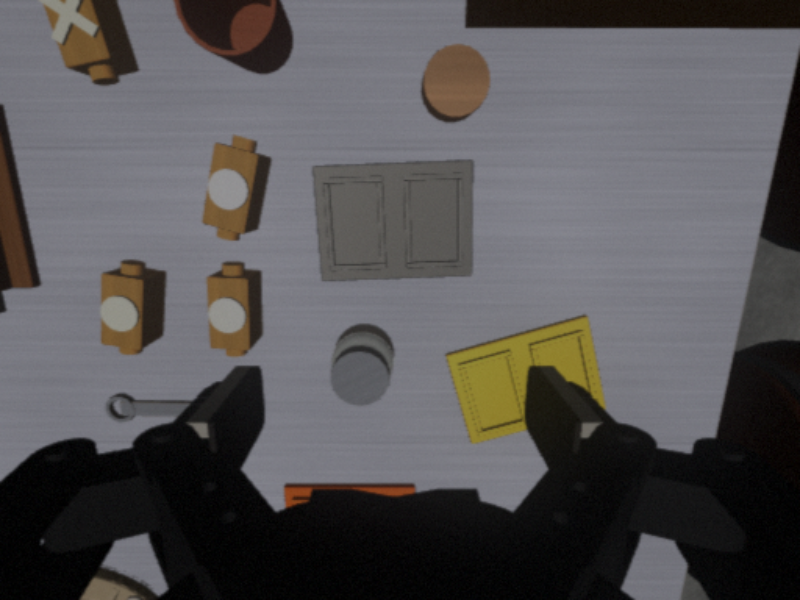

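The bay view shows rims centred at about (328,170), (405,168) and (483,167), the pins at (237,294) and (272,270), and the keeper at (605,293). The tray view shows the grey tray from (314,160) to (473,280), and all four housings clear of each other.

```bash
cat > m.py <<'E'
from h import *
# wrist infos as recorded
K=dict(fx=278.8874858897946,fy=278.8874858897946,cx=252.10499663957177,cy=192.61716962789478)
wb=dict(K,position=np.array([0.6037306,0.26249688,0.45159016]),orientation=np.array([-0.09244233,0.09244934,-0.70028215,0.70179231]))
wt=dict(K,position=np.array([0.56527663,-0.38779339,0.43198281]),orientation=np.array([-0.09194037,0.09227829,-0.70067042,0.70149315]))
def rect(i,c,z):
    p=np.array([onz(i,q[0],z)[:2] for q in c])*1000
    r=cv2.minAreaRect(p.astype(np.float32)); return np.round(r[0],1),np.round(r[1],1),round(r[2],1)
if __name__=='__main__':
    a=cv2.imread('pics/w_bay.png');g=cv2.cvtColor(a,cv2.COLOR_BGR2GRAY)
    roi=np.zeros_like(g);roi[70:145,180:340]=255
    m=cv2.inRange(g,0,45)&roi
    for c in cv2.findContours(m,cv2.RETR_EXTERNAL,cv2.CHAIN_APPROX_NONE)[0]:
        if cv2.contourArea(c)>300: print('rim',rect(wb,c,.014))
    t=cv2.imread('pics/w_tray.png');g=cv2.cvtColor(t,cv2.COLOR_BGR2GRAY);print('tray/table V',g[130,262],g[130,190])
    roi=np.zeros_like(g);roi[90:190,195:310]=255
    for thr in (115,125):
        m=cv2.morphologyEx(cv2.inRange(g,0,thr)&roi,cv2.MORPH_CLOSE,np.ones((5,5)))
        for c in cv2.findContours(m,cv2.RETR_EXTERNAL,cv2.CHAIN_APPROX_NONE)[0]:
            if cv2.contourArea(c)>1500: print('tray',thr,rect(wt,c,.008))
    for o in housings(wt,np.ascontiguousarray(t[:,:,::-1])):print(o)
    cv2.imwrite('pics/c3.png',cv2.resize(a[160:200,85:190],None,fx=7,fy=7,interpolation=cv2.INTER_CUBIC))
E
python3 m.py
```

```text
rim (array([615.8, 327.5]), array([87.7, 57.7]), 1.1)
rim (array([617.4, 253.1]), array([87.8, 57.4]), 0.3)
rim (array([618.9, 178.2]), array([87.8, 57.6]), 0.8)
tray/table V 84 127
tray 115 (array([ 530.4, -387.5]), array([113.6, 152. ]), 2.1)
tray 125 (array([ 530.9, -387.4]), array([146.3, 178.8]), 0.1)
(array([ 0.4503, -0.1341]), -0.171, 0.99, (37, 89), array([ 76. , 200.5]))
(array([ 0.5616, -0.2457]), -0.124, 0.96, (44, 198), array([146. , 120.7]))
(array([ 0.6918, -0.1353]), 0.086, 0.56, (58, 40), array([44.9, 10.1]))
```

View pics/c3.png

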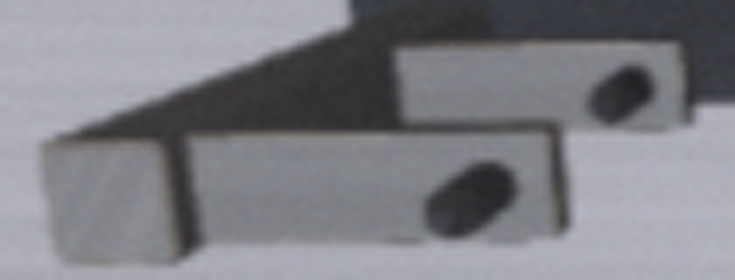

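```bash
cat >> h.py <<'E'
def refine(i,im,xy,zt=0.047,rad=.052):
    """tag centre, yaw of long axis, size, tag fill from brass near xy"""
    h=cv2.cvtColor(np.ascontiguousarray(im),cv2.COLOR_RGB2HSV)
    br=cv2.inRange(h,(14,100,50),(26,255,255)); 
    v,u=np.nonzero(br); W=np.array([onz(i,q,zt-.003)[:2] for q in zip(u,v)])
    for _ in range(2):
        k=np.hypot(*(W-xy).T)<rad
        if k.sum()<40: return None
        r=cv2.minAreaRect((W[k]*1000).astype(np.float32)); xy=np.array(r[0])/1000
    (w,l),a=r[1],r[2]; yaw=wrap(np.radians(a if w>l else a+90))
    v,u=np.nonzero(cv2.inRange(h,(0,0,110),(179,75,255))); T=np.array([onz(i,q,zt)[:2] for q in zip(u,v)])
    d=T-xy; c,s=np.cos(yaw),np.sin(yaw); lx,ly=d@[c,s],d@[-s,c]
    k=(abs(lx)<.026)&(abs(ly)<.0165); 
    kk=T[k]; tr=cv2.minAreaRect((kk*1000).astype(np.float32)); 
    return np.array(tr[0])/1000,yaw,np.round(r[1],1),np.round(tr[1],1),xy
def qd(yaw,flip=False):
    """closing line across long axis 'yaw'; tool x along +-long axis (world +x unless flip)"""
    yaw=wrap(yaw); return down(yaw-np.pi/2+(np.pi if flip else 0))
def look(xy,flip=False,z=.2,tag=None,yaw=0,zt=.047):
    s=-1 if flip else 1; q=qd(yaw,flip)
    t=[xy[0]-s*.03*np.cos(yaw),xy[1]-s*.03*np.sin(yaw),z]
    reach(t,q); dwell(.2); return snap('wrist',tag)
bx=np.array([.99978,.0208]);by=np.array([-.0208,.99978]);O=np.array([.5324,.2512])
def bay(x,y): return O+bx*x/1000+by*y/1000
E
python3 - <<'E'
from h import *
from m import wb,wt
for n,uv,z in [('uf',(154.6,186.4),.15),('ut',(149.6,190.3),.172),('lf',(175.3,172.3),.065),('lt',(172.4,174.6),.087)]: print(n,onz(wb,uv,z)[:2].round(4))
print('pred pin',bay(0,120))
k=.64
print('tray corners',[onz(wt,(u*k,v*k),.008)[:2].round(4).tolist() for u,v in [(314,166),(473,160),(473,275),(322,280)]])
for n,xy in [('a',(.45,-.134)),('b',(.449,-.233)),('c',(.5616,-.2457))]:
    i,im=look(np.array(xy),z=.24,tag='l_'+n); print(n,refine(i,im,np.array(xy)))
i,im=look(np.array([.692,-.133]),flip=True,z=.27,tag='l_d'); print('d',refine(i,im,np.array([.692,-.133])))
print(read_time_s(), read_q().round(2) if hasattr(read_q(),'round') else read_q())
t=[cv2.imread(f'pics/l_{n}.png') for n in 'abcd']
cv2.imwrite('pics/c4.png',cv2.resize(np.vstack([np.hstack(t[:2]),np.hstack(t[2:])]),(800,600)))
E
```

```text
uf [0.5297 0.371 ]
ut [0.5309 0.3686]
lf [0.5293 0.3706]
lt [0.5305 0.3685]
pred pin [0.529904  0.3711736]
tray corners [[0.5818, -0.3132], [0.5873, -0.4608], [0.4787, -0.466], [0.4734, -0.3161]]
a (array([ 0.45030328, -0.13384103]), np.float64(-0.17947695060511037), array([36.5, 86.8]), array([32.9, 34.1]), array([ 0.4511351 , -0.13395824]))
b (array([ 0.449327  , -0.23281664]), np.float64(-0.05699897102069329), array([36.4, 86.8]), array([33.3, 32.6]), array([ 0.4497915 , -0.23318307]))
c (array([ 0.56137488, -0.2447699 ]), np.float64(-0.2683563567190337), array([36.3, 86.7]), array([32.9, 33.8]), array([ 0.56222052, -0.24500897]))
d (array([ 0.69404529, -0.13333197]), np.float64(0.20487263837826752), array([86.7, 36.1]), array([37.6, 32.9]), array([ 0.69312122, -0.13356354]))
9.5917 [-0.09  0.67  0.47  0.95 -0.28  1.58  1.85]
```

View pics/c4.png

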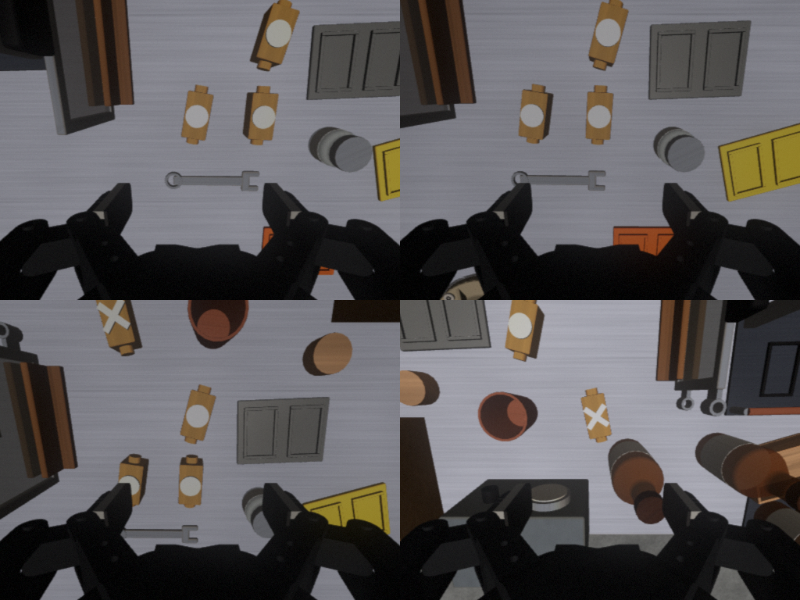

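The four views show all four housings well apart, with tags as expected (c4 tile a: discs; tile d: cross at (597,415), bottle about 60 mm from it). Now I'll pick and place the first disc.

```bash
cat >> h.py <<'E'
def frame(): return read_eef_pos(),np.array(read_contact_force()).round(1)
def carry(guess,dst,dyaw,flip=False,off=0.,zh=.30,zpl=.0295):
    """pick the housing near guess, set it at dst (xy of block centre) with long axis dyaw"""
    i,im=look(np.array(guess),flip,z=.24 if not flip else .27)
    r=refine(i,im,np.array(guess)); assert r is not None and 80<max(r[2])<93 and 32<min(r[2])<41,r
    c,yaw=r[0],r[1]; u=np.array([np.cos(yaw),np.sin(yaw)]); g=c+off*u
    q=qd(yaw,flip); reach([*g,.16],q); move_straight([*g,.021],v=.12)
    print('pick at',g.round(4),yaw.round(3),frame())
    grab(70); print('width',read_grip_width(),read_finger_force())
    move_straight([*g,zh],v=.25)
    d=np.array(dst)+off*np.array([np.cos(dyaw),np.sin(dyaw)]); Q=qd(dyaw,flip)
    reach([*d,zh],Q); print('width',read_grip_width())
    move_straight([*d,.06],v=.25); move_straight([*d,zpl],v=.04)
    dwell(.2); print('placed',frame(),read_time_s())
    let_go(); dwell(.2); move_straight([*d,.16],v=.2); move_straight([*d,.25],v=.3)
E
python3 - <<'E'
from h import *
carry((.4503,-.1338),bay(85,0),.0208)
d=bay(85,0);i,im=look(d,z=.25,tag='p1',yaw=.0208)
r=refine(i,im,d,zt=.055);print(r,d)
cv2.imwrite('pics/c5.png',im[:,:,::-1])
E
```

```text
pick at [ 0.4504 -0.1337] -0.172 (array([ 0.45093183, -0.13390301,  0.02171309]), array([0.1, 0.6, 0.3]))
width 0.03710857885851927 70.79154253005981
width 0.036995287940835585
placed (array([0.61731744, 0.25298772, 0.02962037]), array([-2.6, -2.5,  2.4])) 19.8
(array([0.61740686, 0.25495889]), np.float64(0.0324563769684727), array([87.2, 38.1]), array([33.4, 31.5]), array([0.6181308 , 0.25473398])) [0.6173813 0.252968 ]
```

View pics/c5.png

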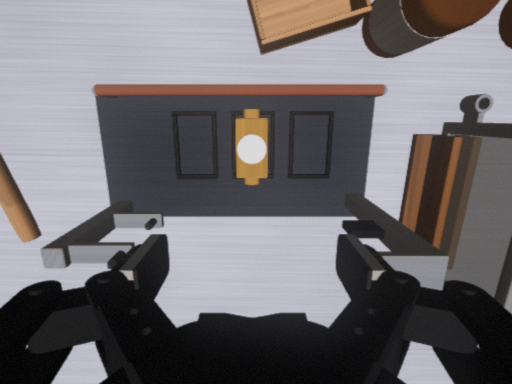

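The middle pocket holds the disc housing, seated (tag at (252,149), inside the rim). Next come the other two discs and then the cross.

Run:
```python
from h import *
carry((.4493,-.2328),bay(85,77),.0208)
carry((.5614,-.2448),bay(85,-77),.0208)
d=bay(85,0);i,im=look(d,z=.25,tag='p2',yaw=.0208)
for y in(75,0,-75): r=refine(i,im,bay(85,y),zt=.055);print(r[0],r[1],r[2],bay(85,y))
cv2.imwrite('pics/c6.png',im[:,:,::-1])
```

```text
pick at [ 0.4487 -0.2331] -0.055 (array([ 0.44922032, -0.23339846,  0.02174721]), array([ 0.2, -0.4,  0.2]))
width 0.03765106327103753 71.17072820663452
width 0.03683573394072412
placed (array([0.61575111, 0.32993663, 0.02966578]), array([-2.4, -2.8,  2.6])) 32.225
pick at [ 0.5614 -0.2448] -0.266 (array([ 0.56203746, -0.24483817,  0.02191236]), array([ 0.9, -0.1, -0.8]))
width 0.03710659953054728 71.05559706687927
width 0.03726159820391542
placed (array([0.61895036, 0.17599695, 0.02952576]), array([-2. , -0.7,  1.5])) 43.8333
[0.61633173 0.32903351] 0.01988297760620661 [87.  43.6] [0.6158213 0.3279515]
[0.61707318 0.25385986] 0.7750694260047122 [79.5 72.9] [0.6173813 0.252968 ]
[0.61889838 0.17891609] 0.017253128916294047 [87.  43.5] [0.6189413 0.1779845]
```

View pics/c6.png

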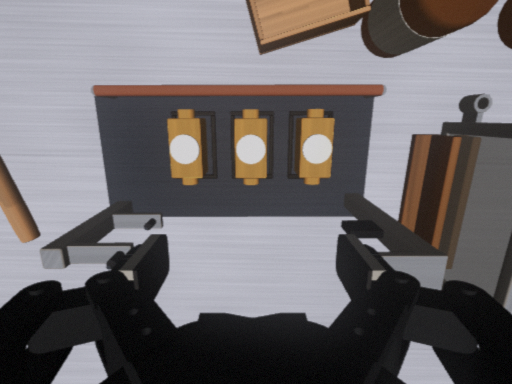

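All three discs sit in the bay pockets (tags at (184,149), (251,149) and (317,149)), evenly spaced. Now the cross.

Run:
```python
from h import *
T=np.array([.5304,-.388]);ty=np.array([-.037,.9993]);d=T+.0375*ty
try:
    carry((.6940,-.1333),d,.037,flip=True,off=-.010)
finally: print(frame(),read_time_s())
i,im=look(d,z=.25,tag='p3')
r=refine(i,im,d,zt=.055);print(r,d)
i2,s=snap('side','side1'); t,_=snap('top','top1')
cv2.imwrite('pics/c7.png',np.hstack([cv2.resize(im[:,:,::-1],(400,300)),cv2.resize(s[80:280,130:397,::-1],(400,300))]))
```

```text
pick at [ 0.6841 -0.1356] 0.209 (array([ 0.68462967, -0.13553302,  0.02212152]), array([-0.5, -0.3,  0.3]))
width 0.03701234507860625 71.46720886230469
width 0.03715085712911288
placed (array([ 0.51898268, -0.35092885,  0.02952133]), array([-2.1, -0.2,  0.4])) 56.7083
(array([ 0.51909413, -0.35087448,  0.24984248]), array([-0.3,  0.1, -1.1])) 58.6917
(array([ 0.52888721, -0.34927054]), np.float64(0.024631395910412524), array([86.3, 37.7]), array([37. , 32.3]), array([ 0.52988232, -0.34929523])) [ 0.5290125  -0.35052625]
```

View pics/c7.png

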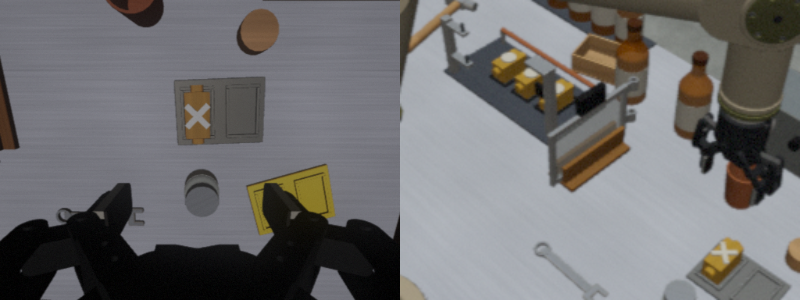

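The cross sits in the tray's left pocket at (198,115), and the side view shows everything upright. Next is the door.

Run:
```python
from h import *
i,im=look(np.array([.57,.004]),z=.34,tag='door')
np.save('door_i.npy',i,allow_pickle=True)
g=cv2.cvtColor(im,cv2.COLOR_RGB2GRAY); print(i['position'])
cv2.imwrite('pics/c8.png',cv2.resize(im[:,:,::-1],(800,600),interpolation=cv2.INTER_CUBIC))
```

```text
[0.60425697 0.00354781 0.47193383]
```

View pics/c8.png

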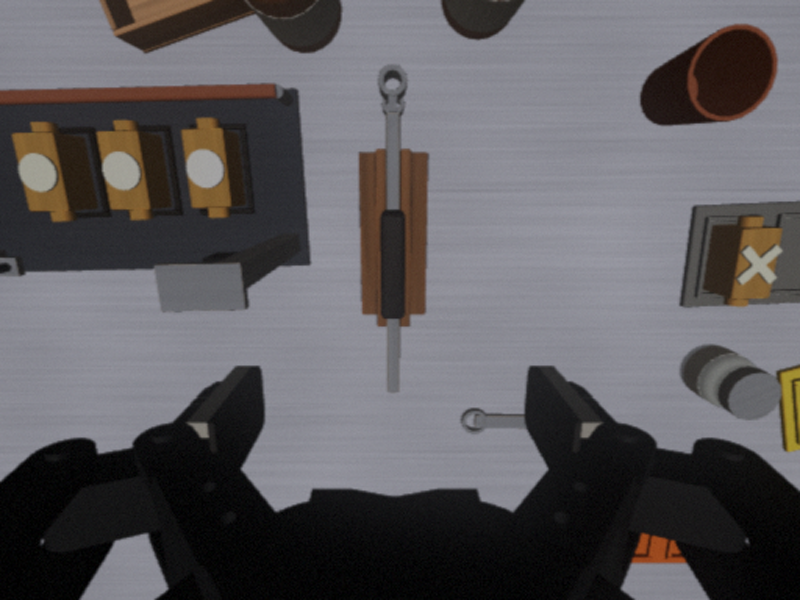

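Run:
```python
from h import *
i=np.load('door_i.npy',allow_pickle=True).item();k=.64
P=lambda u,v,z:onz(i,(u*k,v*k),z)[:2]
c=[P(u,v,.194) for u,v in [(382,211),(404,211),(404,318),(382,318)]]
kn=P(392,83,.151);e=P(393,391,.152);b=np.mean(c,0)
print('block',b,np.ptp(np.array(c),axis=0),'kn',kn,'edge',e,'kn-b',np.linalg.norm(kn-b),'kn-e',np.linalg.norm(kn-e))
d=e-kn;yaw=wrap(np.arctan2(d[1],d[0]));print('yaw',yaw)
# grasp at door x=105
ex=d/np.linalg.norm(d); g=b-ex*.015
lat=(g-kn)@np.array([-ex[1],ex[0]]); g=g  # block centre line
print('lat',lat,g)
reach([*g,.26],qd(yaw)); move_straight([*g,.166],v=.08); print(frame())
grab(110); print(read_grip_width(),read_finger_force(),frame())
move_straight([*g,.20],v=.05); print(frame(),read_time_s())
move_straight([*g,.31],v=.15); dwell(.3);print(frame(),read_tcp_rot(),read_grip_width())
ii,im=snap('wrist','held'); np.save('held_i.npy',ii,allow_pickle=True)
cv2.imwrite('pics/c9.png',cv2.resize(im[:,:,::-1],(800,600),interpolation=cv2.INTER_CUBIC))
```

```text
block [0.55309411 0.00429851] [0.07008735 0.01467971] kn [0.67004758 0.00460376] edge [0.44360558 0.0048058 ] kn-b 0.11695386872803377 kn-e 0.2264420915074233
yaw -0.0008922187710282969
lat 0.00040959875839348105 [0.5680941  0.00428513]
(array([0.56845815, 0.00423386, 0.16656277]), array([-0.2, -0.1,  0.2]))
0.014574761121874924 107.60758996009827 (array([0.56837561, 0.00418907, 0.16628246]), array([-0. , -1.4,  2.1]))
(array([0.56791191, 0.00439576, 0.19975249]), array([ 0.5, -0.9, -6.8])) 66.0083
(array([0.56787898, 0.00431698, 0.30943223]), array([-0.3,  0.9, -6.3])) [ 9.99999764e-01 -4.83021727e-04 -4.75252842e-04  1.16826856e-04] 0.014701874815817442
```

View pics/c9.png

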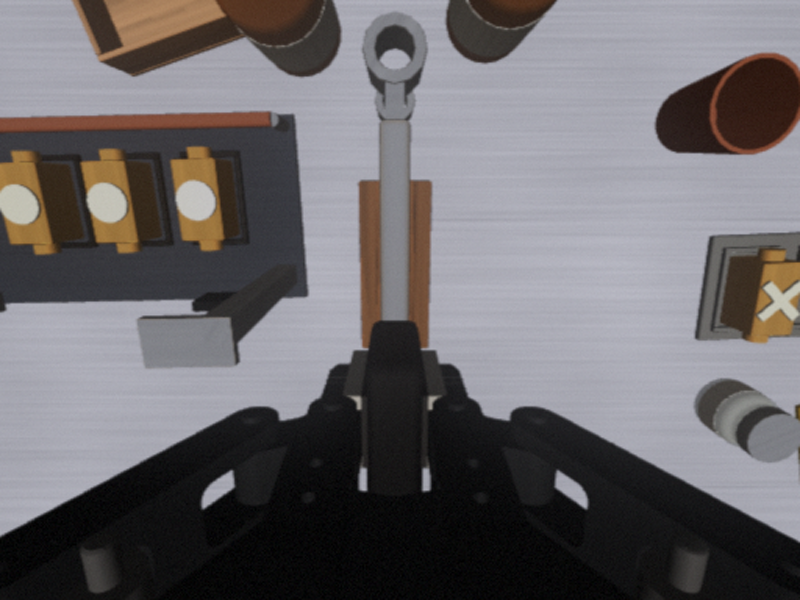

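Run:
```python
from h import *
i=np.load('held_i.npy',allow_pickle=True).item()
t=read_eef_pos(); kn=onz(i,(394*.64,47*.64),t[2]-.1243+.109); print('kn rel tcp',kn-t)
q=qd(.0208); L=.104
def tcp(x,y): return bay(x-L*1000,y)
p=tcp(0,60)
move_straight([*t[:2],.385],v=.2)
move_straight([*p,.385],q,v=.2); print(frame())
move_straight([*p,.2243],v=.12); dwell(.3); print(frame(),p,read_time_s())
ii,im=snap('wrist','pre'); np.save('pre_i.npy',ii,allow_pickle=True)
cv2.imwrite('pics/c10.png',cv2.resize(im[0:240,60:380,::-1],(800,600),interpolation=cv2.INTER_CUBIC))
```

```text
kn rel tcp [ 0.1043241   0.00084009 -0.0153    ]
(array([0.42792916, 0.30774314, 0.38514129]), array([ 0.3,  0.1, -5. ]))
(array([0.42726493, 0.3091075 , 0.22454078]), array([-0.5, -1.3, -5.6])) [0.42717488 0.3090236 ] 71.3833
```

View pics/c10.png

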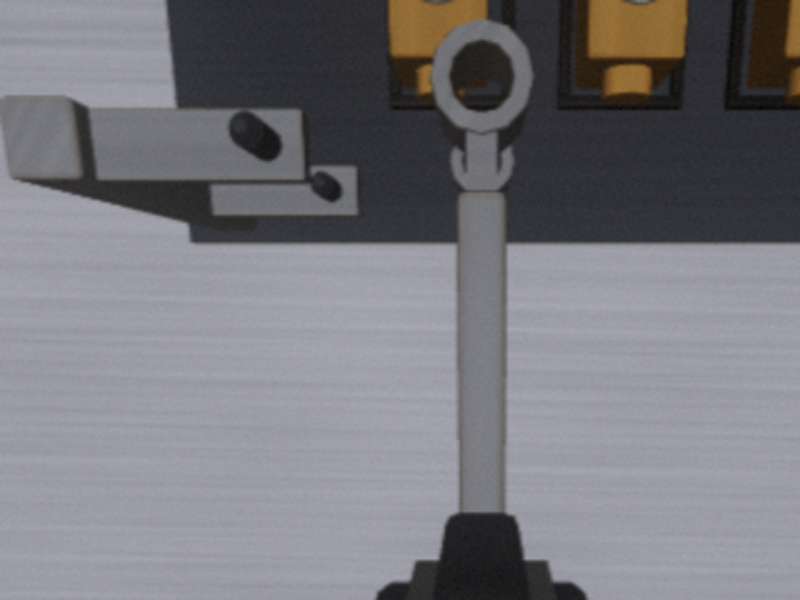

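Run:
```python
from h import *
i=np.load('pre_i.npy',allow_pickle=True).item()
P=lambda u,v,z:onz(i,(60+u/2.5,v/2.5),z)[:2]
ku=P(482,76,.2092);kl=P(482,160,.1242)
pu=P(242,128,.172);puf=P(268,147,.150);pl=P(320,182,.087)
for n,a in dict(ku=ku,kl=kl,pu=pu,puf=puf,pl=pl).items(): print(n,a.round(4))
print('rel upper',pu-ku,'lower',pl-kl,'nominal',.06*by)
```

```text
ku [0.5316 0.3119]
kl [0.5316 0.3118]
pu [0.5293 0.3698]
puf [0.5293 0.37  ]
pl [0.5296 0.3698]
rel upper [-0.00225622  0.05783677] lower [-0.001998    0.05807545] nominal [-0.001248   0.0599868]
```

Run:
```python
from h import *
t=read_eef_pos(); g=np.array([t[0]-.0021,t[1]+.0580])
move_straight([*g,.2243],v=.06); dwell(.2); print(frame())
ii,im=snap('wrist','over'); np.save('over_i.npy',ii,allow_pickle=True)
f0=read_contact_force()
for z in np.arange(.2185,.1885,-.002):
    move_straight([*g,z],v=.03); f=np.array(read_contact_force())-f0; p=read_eef_pos()
    print(round(z,4),p.round(4),f.round(1))
    if f[2]>12 or np.hypot(*f[:2])>12: print('stop');break
cv2.imwrite('pics/c11.png',np.hstack([cv2.resize(a[0:150,150:350,::-1],(400,300),interpolation=cv2.INTER_CUBIC) for a in (im,snap('wrist','low')[1])]))
```

```text
(array([0.42524821, 0.36675762, 0.22442105]), array([-0.5, -0.5, -4.7]))
0.2185 [0.4249 0.367  0.2181] [-0.1  0.1 -0.6]
0.2165 [0.4251 0.3671 0.2164] [-0.1  0.6  1. ]
0.2145 [0.425  0.367  0.2143] [-0.6  1.1  0.3]
0.2125 [0.425  0.367  0.2123] [-1.  -0.3  0.1]
0.2105 [0.425  0.3671 0.2103] [1.  0.2 0. ]
0.2085 [0.425  0.367  0.2083] [-0.6 -0.1  0.3]
0.2065 [0.425  0.3671 0.2063] [-0.1  0.1  0.2]
0.2045 [0.425  0.367  0.2043] [-0.3 -0.3  0.1]
0.2025 [0.425  0.3671 0.2023] [0.4 0.1 1. ]
0.2005 [0.425  0.3671 0.2003] [-0.2 -0.2  0.5]
0.1985 [0.4251 0.367  0.1983] [-0.5  0.5 -0.2]
0.1965 [0.425  0.367  0.1963] [-0.2  1.   1.5]
0.1945 [0.425  0.367  0.1943] [-0.4 -0.6  0.8]
0.1925 [0.425  0.3671 0.1923] [-1.  -0.2  0.8]
0.1905 [0.425  0.3671 0.1904] [-0.5 -0.7  0.9]
```

View pics/c11.png

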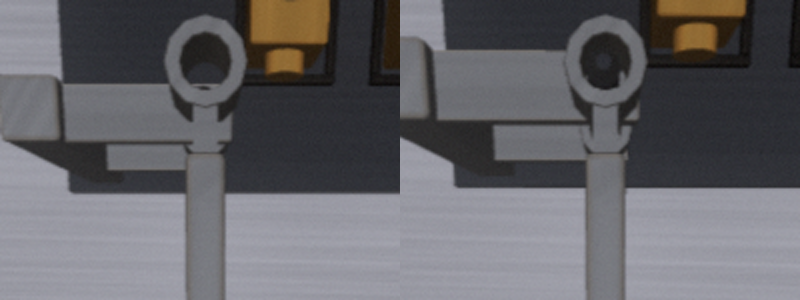

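The knuckle has slid over the pin with no contact force, and the right tile shows the pin tip inside the bore at (604,62). I'll seat it and then swing it shut.

Run:
```python
from h import *
t=read_eef_pos(); g=np.array([.425,.367]); f0=read_contact_force()
z=.1905
while z>.185:
    z-=.0007; move_straight([*g,z],v=.02); f=np.array(read_contact_force())-f0; print(round(z,4),read_eef_pos()[2].round(4),f.round(1))
    if f[2]>5: break
grab(35); dwell(.2); z0=z+.0005
print('seated',frame(),read_grip_width())
C=np.array([.5293,.3697]); r=g-C
def pose(a):
    c,s=np.cos(a),np.sin(a); return [*(C+[c*r[0]-s*r[1],s*r[0]+c*r[1]]),z0],qd(.0208)if a==0 else down(.0208-np.pi/2+a)
f0=read_contact_force()
for a in np.radians(np.arange(5,86,5)):
    p,q=pose(a); move_straight(p,q,v=.06); f=np.array(read_contact_force())-f0
    print(round(np.degrees(a)),f.round(1),read_torque().round(2) if a>1.3 else '')
    if np.linalg.norm(f)>25: print('stop');break
print(read_time_s(),frame(),read_q())
```

```text
0.1898 0.1898 [-0.4  0.2 -0.5]
0.1891 0.1891 [-0.6  0.7 -0.3]
0.1884 0.1888 [-2.6 -0.4  4.5]
0.1877 0.1885 [-4.3 -1.7  8.7]
seated (array([0.42501464, 0.36730171, 0.18846358]), array([-5.3, -2.1,  5.2])) 0.015104237807894013
5 [ 6.2  0.7 -6.4] 
10 [ 7.4  2.4 -5.3] 
15 [ 6.6  1.8 -4.3] 
20 [ 6.3  1.6 -3.2] 
25 [ 6.   1.9 -2.8] 
30 [ 5.9  0.4 -2.2] 
35 [ 4.8  1.1 -1.9] 
40 [ 4.5  0.  -1.5] 
45 [ 4.2  0.4 -0.5] 
50 [ 4.8 -1.  -0.3] 
55 [ 3.8 -1.1  0.8] 
60 [ 3.6 -2.1  2.8] 
65 [ 2.8 -2.   1.6] 
70 [ 2.7 -3.4  3.2] 
75 [ 2.7 -4.2  2.8] [-0.19  0.31  0.12]
80 [ 3.5 -3.7  2.3] [-0.37  0.43  0.18]
85 [ 2.6 -4.7  3.2] [-0.46  0.42  0.19]
83.2083 (array([0.52238403, 0.26504078, 0.18840312]), array([-2.6, -6.8,  8.4])) [-0.96567572  0.36356797  0.57101695  1.58349167 -0.20301172  1.25578174
 -0.43490842]
```

Run:
```python
from h import *
C=np.array([.5293,.3697]); r=np.array([.425,.367])-C; z0=.1882
f0=np.array(read_contact_force())
for d in np.arange(86,94,.75):
    a=np.radians(d);c,s=np.cos(a),np.sin(a)
    move_straight([*(C+[c*r[0]-s*r[1],s*r[0]+c*r[1]]),z0],down(.0208-np.pi/2+a),v=.03)
    f=np.array(read_contact_force())-f0; print(d,f.round(1))
    if f[0]<-9: break
dwell(.3); print(frame()); let_go(); dwell(.3)
p=read_eef_pos(); move_straight([p[0],p[1],.30],v=.12); dwell(.5)
# look back from camera: tool x to world +x, over the shut door
reach([.47,.25,.36],down(-np.pi/2)); dwell(.3)
ii,im=snap('wrist','shut'); np.save('shut_i.npy',ii,allow_pickle=True); _,s=snap('side','side2'); snap('top','top2')
print(read_time_s(),frame())
cv2.imwrite('pics/c12.png',np.hstack([cv2.resize(im[:,:,::-1],(400,300)),cv2.resize(s[60:260,100:367,::-1],(400,300))]))
```

```text
86.0 [0.8 0.7 1.1]
86.75 [ 0.5  0.1 -0.3]
87.5 [0.6 0.9 0.3]
88.25 [0.  1.1 0.2]
89.0 [-0.2  1.   1.3]
89.75 [ 1.2  0.3 -0.1]
90.5 [0.8 1.  0.8]
91.25 [0.3 0.3 2.2]
92.0 [-5.3  1.5  5.6]
92.75 [-9.8 -0.2  8.1]
(array([0.53428234, 0.26495266, 0.18849057]), array([-12.2,  -6.5,  17.1]))
90.5167 (array([0.4700281 , 0.24998856, 0.35997911]), array([ 0.5,  0. , -0.5]))
```

View pics/c12.png

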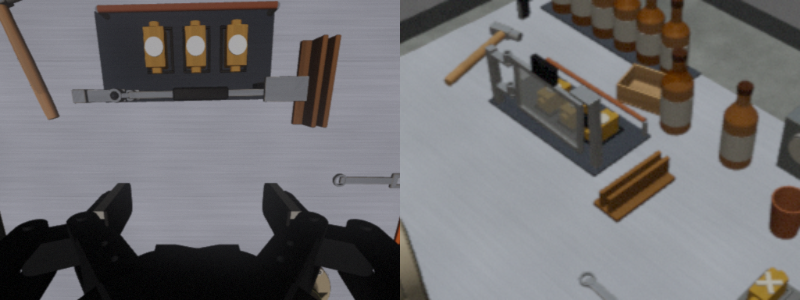

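The door is on its pins and lies shut along the bay with its corner under the keeper. I'll measure the angle and the housings.

Run:
```python
from h import *
i=np.load('shut_i.npy',allow_pickle=True).item(); a=cv2.imread('pics/shut.png');g=cv2.cvtColor(a,cv2.COLOR_BGR2GRAY)
def tobay(p): return np.array([(p-O)@bx,(p-O)@by])*1000
roi=np.zeros_like(g);roi[105:135,205:305]=255
c=max(cv2.findContours(cv2.inRange(g,0,42)&roi,cv2.RETR_EXTERNAL,cv2.CHAIN_APPROX_NONE)[0],key=cv2.contourArea)
r=cv2.minAreaRect(np.array([onz(i,q[0],.217)[:2]*1000 for q in c],np.float32))
print('block',tobay(np.array(r[0])/1000),r[1],r[2],'(bay yaw 1.19)')
im=np.ascontiguousarray(a[:,:,::-1])
for y in(75,0,-75):
    q=refine(i,im,bay(85,y),zt=.055); print(tobay(q[0]),q[1],q[2])
cv2.imwrite('pics/c13.png',cv2.resize(a[80:150,80:400],(800,175),interpolation=cv2.INTER_CUBIC))
```

```text
block [ 0.84307218 -4.23851809] (15.826166152954102, 67.92933654785156) 0.9416258335113525 (bay yaw 1.19)
[84.74206037 77.25062107] 0.01273843316636425 [89.5 39.6]
[84.36699918  0.95519256] 0.00908980156411765 [89.2 38.6]
[ 85.23367849 -75.21596771] 0.03317539717328066 [89.2 39.9]
```

View pics/c13.png

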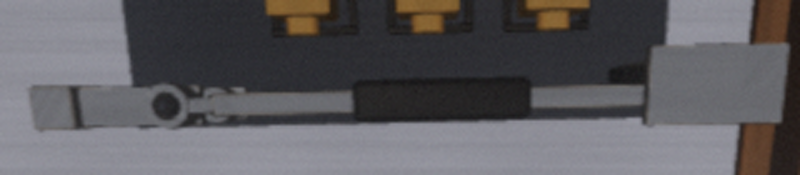

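Run:
```python
from h import *
d=np.array([.529,-.3505])
i,im=look(d,z=.25,tag='fin'); r=refine(i,im,d,zt=.055); print(r)
_,s=snap('top','top3')
cv2.imwrite('pics/c14.png',np.hstack([cv2.resize(im[:,:,::-1],(400,300)),cv2.resize(s[:,:,::-1],(400,300))]))
print(read_time_s())
```

```text
(array([ 0.52821497, -0.34919699]), np.float64(0.03911579020535161), array([86.8, 37.7]), array([37.1, 32.9]), array([ 0.52959277, -0.34916751]))
93.0
```

View pics/c14.png

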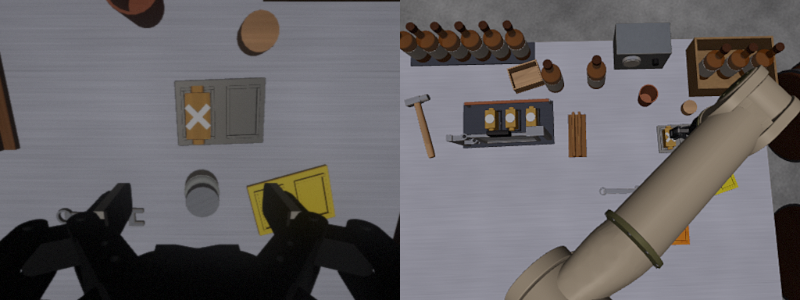

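The cross is in its tray pocket at (198,115), the bystanders are upright, the door is shut, and the robot is clear of everything.

```bash
python3 -c "
from workcell import *
print(hand_in())"
```

```text
the job is handed in; nothing more can be done
None
```

I handed the job in at about 93 s: three disc housings are in the bay pockets, the one cross housing is in the grey tray, and the door is hung on both pins and shut under the keeper; the final pictures showed all of it in place, but no verdict came back.

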